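Set paint sample pots mixing and wind the timer

ROBOT

A 7-joint arm with a two-finger parallel gripper is mounted at the origin on the work surface. World frame = base frame: x ahead of the robot, y to its left, z up, the work surface at z = 0. Lengths are in m, angles in rad, forces in N, time in s.
With the tool pointing down it reaches from about 0.425 to 0.875 m from the base axis. Payload 9.9 kg.
Tool frame: the origin (TCP) lies at the very end of the fingers, on their centre line; the grasp point (between the pads) lies 19 mm behind it; z points along the fingers, y is the line along which they close (so a half turn about z gives the same grasp; the last joint's range is limited). The gripper opens to 85 mm and grips with 20 to 120 N. Pads are 22 mm wide; open, the fingers measure 114 mm over their backs; the gripper's body (76 mm by 85 mm) begins 54 mm behind the grasp point. The pads swing forward as they close: fully open they stand 13 mm farther back than shut.
Start: joints at [1.155, 0.576, 0.025, 1.437, -0.015, 1.129, -0.057], TCP at [0.22, -0.638, 0.231] pointing down, gripper open.
Joint ranges: [-2.76, 2.76], [-0.34, 2.15], [-1.52, 1.57], [0.19, 2.46], [-1.09, 4.23], [0.17, 1.99], [-2.82, 2.82]. Speed limits (rad/s): [2.22, 2.22, 3.01, 3.01, 3.14, 3.14, 3.14].

INTERFACE

Orientations are given as a rotation vector (axis times angle).
In Python, from plant import robot, vision, order gives the robot as it stands.
- The arm moves only by the shell command python3 -m creep 'ROWS'. ROWS is JSON, a list of rows, each a list of 5 numbers: the shift along the tool's x, y, z in mm, then the turn about the tool's z in degrees, then the closure, from -1 (fully open) to 1 (shut). In form: [[dx, dy, dz, twist, fingers], ...]. A call has 1 to 8 rows; each row shifts and turns the commanded pose from where the row before left it, along the tool's axes as they then stand; what a row does not reach is not made up. A row lasts 1/8 s, in which the tool goes at most 62.5 mm and 10.7 degrees, less where a joint would pass 70% of its speed; a pose out of reach is approached as far as the arm can. A call with a gripper value outside its range is refused whole. The fingers move at their own pace and stop on an object; the grip force is fixed at half the most. Time passes only in rows, so rows that do not move let the fingers close. It gives the time, the measured TCP pose, the force, the opening and the grip force at its end, in the units of the state.
- robot.read_state(): the state, without advancing time (a new reading comes with each control period).
- vision.grab_frame(name): name is "side" or "top"; returns a dict with "image" (420x560x3 uint8, red, green, blue), "vertical_fov" (degrees; the focal length in pixels is half the picture's height over the tangent of half this angle, whatever the lens; pixels are square), "cx", "cy" (the principal point, pixels), "R" (3x3) and "t" (3): a world point X has camera coordinates R X + t. Camera axes: x right, y down, z forward; pixel columns grow to the right and rows downward; lengths in m; the calibration is good to about 2 mm. A picture is of the moment at which its call begins. There is no depth.
- order.job_done(): hands the job in; it is judged then, once.
The state is a dict: "clock": time; "joints": joint angles; "joint_vel": joint speeds; "joint_efforts": joint torques, N m; "tool_pos": TCP position; "tool_rot": TCP orientation; "wrist_force": force on the tool from outside, world axes, zero at the start; "torque": the same for the moment, N m; "gripper_width": opening from 0.0 (shut) to 1.0 (fully open); "finger_force": force on a finger pad.
Only numpy, scipy, OpenCV 4.12 (cv2) and the standard library are available. Lean on these libraries where they do the work, as an engineer would, in place of code of your own. Each camera call takes 0.05 s, during which the arm holds its last target. There are 200 camera calls.

TASK

Get the sample pots mixing: first seat the empty carrier fully down on the mixer's two pegs, then stand every sample pot upright on the carrier's floor, then push the flush speed slide all the way to its fast end, and last wind the countertop timer to the long thick mark (to within about 10 degrees). The timer must be left standing square on its mat, so press down on it while you turn its stiff dial; leave the other goods on the counter where they are.

Things in the scene. Friction and masses are not known exactly. Their poses are not given: they have to be found in the camera images.
- mixer: Orbital mixer, a low grey machine fixed to the counter, 190 (x) by 300 (y) mm, working top 60 mm above the counter. Origin at the centre of its underside; its -x side is its front, roughly facing the robot. Its +y half is a bare aluminium seat plate; its -y half a black control panel with the speed slide.
- mixer_seat (a point): Centre of the mixer's seat plate, on its surface (mixer frame: x 0, y +60, z 60 mm). Two round steel pegs stand at 60 mm either side of it along the mixer's x axis: 10 mm diameter, 11 mm tall above the plate, tips tapered to 6 mm.
- speed (a joint): Position in m of the speed slide: a thin ribbed grey plate, 44 (along travel) by 30 mm, nearly flush (1.8 mm proud) in the control panel, nothing to grip. Press down on it and drag it by friction (it resists with 2 N, stays where left). 0 = slow end, at the mixer's front; grows along mixer +x, away from the front, to its stop at 0.06 = fast end (where the white bars beside the track are widest).
- speed_top (a point): Centre of the speed slide's top face; moves with it (mixer frame: x -30 mm + joint value, y -88, z 61.8 mm).
- carrier: Pot carrier, a loose white tray 176 (x) by 164 (y) mm, 0.45 kg. Origin at centre of underside. Floor 12 mm thick with two 14 mm square through-holes at x +60 and -60, y 0 mm, that fit the mixer's pegs (either way round). Rim 4 mm thick, top at z 26 mm. In the middle a black upright handle fin, 70 mm along x, 10 mm thick, top at z 82 mm. Pots stand on both sides of it.
- carrier_handle (a point): Centre of the top edge of the carrier's handle fin (carrier frame 0, 0, 82 mm).
- mat: Thin black rubber mat fixed to the counter, 150 by 150 by 4 mm, on which the timer stands. Origin at the centre of its underside.
- timer: Free-standing countertop timer, a light white box 110 by 110 mm, 48 mm tall, 0.27 kg, on four rubber feet; origin at centre of underside. Of twelve ticks round the dial on its top, the one a third of a turn clockwise from the timer's +x is long and thick. The dial is so stiff (0.32 Nm) that the box spins with it unless pressed down (15 to 18 N) while turning.
- dial (a joint): Dial angle relative to the timer's box, rad, grows clockwise from above, 0 to 4.2, stays where left, turns both ways. Steel disc 64 mm wide, upper face 56 mm above the timer's origin, with a grip bar across it 52 mm long, 12 wide, 24 tall (top at 80 mm). The disc turns with the bar and may be pressed on. A white line marks the bar's pointer end: at 0 along timer +x, at 2.09 on the long thick mark.
- dial_grip (a point): Point on the dial's axis in the middle of the grip bar, 68 mm above the timer's origin. Its x axis points along the bar to the pointing end.
- pot0: Paint sample pot: squat and round, 44 mm diameter, 44 mm tall, white with a paper label and a metal lid, 0.13 kg, standing on the counter. Origin at the centre of its underside. May be absent; three to five of these pots are there.
- pot1: Paint sample pot: squat and round, 44 mm diameter, 44 mm tall, white with a paper label and a metal lid, 0.13 kg, standing on the counter. Origin at the centre of its underside. May be absent; three to five of these pots are there.
- pot2: Paint sample pot: squat and round, 44 mm diameter, 44 mm tall, white with a paper label and a metal lid, 0.13 kg, standing on the counter. Origin at the centre of its underside. May be absent; three to five of these pots are there.
- pot3: Paint sample pot: squat and round, 44 mm diameter, 44 mm tall, white with a paper label and a metal lid, 0.13 kg, standing on the counter. Origin at the centre of its underside. May be absent; three to five of these pots are there.
- pot4: Paint sample pot: squat and round, 44 mm diameter, 44 mm tall, white with a paper label and a metal lid, 0.13 kg, standing on the counter. Origin at the centre of its underside. May be absent; three to five of these pots are there.
- tape: Bystander, not part of the job: a roll of tape, 104 mm diameter, 48 mm tall. To be left where it is. Origin at its underside.
- spray: Bystander, not part of the job: a spray can, 64 mm diameter, 190 mm tall. To be left where it is. Origin at its underside.
- brush: Bystander, not part of the job: a paint brush lying flat. To be left where it is. Origin at its underside.
- screws: Bystander, not part of the job: a small cardboard box, 80 by 55 by 40 mm. To be left where it is. Origin at its underside.
- putty: Bystander, not part of the job: a putty knife lying flat. To be left where it is. Origin at its underside.
Things that resemble listed ones, but are neither listed nor needed, are in the scene too. What is shaped like the pot3 but green or purple is not meant. Leave any black or yellow look-alike of the pot0 alone.

How it is judged:
On the way, in this order (a step that is already met when the one before it is completed fails the run):
1. the carrier is seated flat on the mixer's pegs (horizontal distance between carrier and mixer_seat below 0.004 m and z of carrier in the frame of mixer_seat below 0.003 m and angle between the x axis of carrier and the x axis of mixer, either way round below 0.06 rad and angle between carrier's own z axis and vertical below 0.04 rad), for 0.2 s.
2. every pot that is present stands upright on the floor of the seated carrier (all of step 1 and x of pot0 in the frame of carrier between -0.072 and 0.072 m and y of pot0 in the frame of carrier between -0.066 and 0.066 m and z of pot0 in the frame of carrier between 0.008 and 0.016 m and angle between each of pot0, pot1, pot2, pot3, pot4's own z axis and vertical below 0.12 rad and x of pot1 in the frame of carrier between -0.072 and 0.072 m and y of pot1 in the frame of carrier between -0.066 and 0.066 m and z of pot1 in the frame of carrier between 0.008 and 0.016 m and x of pot2 in the frame of carrier between -0.072 and 0.072 m and y of pot2 in the frame of carrier between -0.066 and 0.066 m and z of pot2 in the frame of carrier between 0.008 and 0.016 m and x of pot3 in the frame of carrier between -0.072 and 0.072 m and y of pot3 in the frame of carrier between -0.066 and 0.066 m and z of pot3 in the frame of carrier between 0.008 and 0.016 m and x of pot4 in the frame of carrier between -0.072 and 0.072 m and y of pot4 in the frame of carrier between -0.066 and 0.066 m and z of pot4 in the frame of carrier between 0.008 and 0.016 m), for 0.2 s.
3. the speed slide is at its fast end (value of joint speed above 0.053 m), for 0.2 s.
4. the timer's dial is on the long mark, the timer square on its mat (value of joint dial between 1.92 and 2.27 rad and angle between the x axis of timer and the x axis of mat, either way round below 0.2 rad and horizontal distance between timer and mat below 0.025 m and angle between timer's own z axis and vertical below 0.06 rad), for 0.2 s.
At the end, for the whole second after the job is handed in: Carrier seated on the pegs (within 4 mm, 0.06 rad, under 3 mm up); every present pot upright (0.12 rad) on its floor; speed slide past 0.053 m; dial at 1.92 to 2.27 rad; timer within 25 mm and 0.2 rad of its mat's centre and axes; all at rest (all of step 2 and all of step 4 and value of joint speed above 0.053 m and linear speed of each of carrier, timer, pot0, pot1, pot2, pot3, pot4 below 0.02 m/s); the robot touches nothing.
It fails at once if a bystander was moved more than 5 cm (distance of any of tape, spray, brush, screws, putty from where it was at the start of the episode above 0.05 m).
Of pot0, pot1, pot2, pot3, pot4 only 3 to 5 are there at a start; the rules pass over those that are not, and their reading is None.
At some moment in a run one of pot0, pot1, pot2, pot3, pot4 may be knocked a few centimetres aside while the robot is not near it.
Once in a run the grip may slacken for a moment while it holds something.
It also fails if it takes over 210 s, if anything falls off the work surface, if the arm or the gripper's body presses on something with over 40 N, if the wrist force passes 120 N, or if a joint passes its speed limit or range.

## Working session

There is one attempt and no reset: what is moved stays moved. The work goes in short steps, Python scripts to look and compute and a shell command to move; the robot and the scene stay as the last step left them, time stands still between calls to the robot, and variables do not carry over. Pictures are saved under pics/ and viewed, at most 14 in all, crops included, and the job is handed in when it is done.

```bash
ls; mkdir -p pics; cat > h.py <<'E'
import numpy as np,cv2
from scipy.spatial.transform import Rotation as Ro
from plant import robot,vision,order
def grab(n,fn=None):
    f=vision.grab_frame(n); 
    if fn: cv2.imwrite(fn,f["image"][:,:,::-1])
    np.savez(f"/tmp/{n}.npz",**{k:f[k] for k in f}); return f
def load(n): return dict(np.load(f"/tmp/{n}.npz"))
def foc(f): return 210/np.tan(np.radians(float(f["vertical_fov"]))/2)
def px(f,u,v,z):
    d=f["R"].T@np.array([(u-f["cx"])/foc(f),(v-f["cy"])/foc(f),1]); c=-f["R"].T@f["t"]
    return c+d*(z-c[2])/d[2]
def proj(f,X):
    p=f["R"]@np.array(X)+f["t"]; return p[:2]/p[2]*foc(f)+[f["cx"],f["cy"]]
def crop(f,u0,v0,u1,v1,s,fn):
    im=f["image"][v0:v1,u0:u1,::-1]; cv2.imwrite(fn,cv2.resize(im,None,fx=s,fy=s,interpolation=cv2.INTER_CUBIC))
def delta(x,y,z,yaw=None):
    "rows needed: tool-axis mm and twist deg to get TCP to x,y,z with tool-y axis at world angle yaw(deg, mod 180)"
    s=robot.read_state(); R=Ro.from_rotvec(s["tool_rot"]).as_matrix()
    d=R.T@(np.array([x,y,z])-s["tool_pos"])*1000
    cur=np.degrees(np.arctan2(R[1,1],R[0,1]))
    tw=None if yaw is None else -((yaw-cur+90)%180-90)
    print("d tool mm",d.round(1),"twist",tw,"cur yaw",cur.round(1),"clock",s["clock"],"j7",s["joints"][6])
E
python3 - <<'E'
from h import *
for n in("top","side"):
    f=grab(n,f"pics/{n}0.png"); print(n,f["R"],f["t"],f["vertical_fov"],f["cx"],f["cy"],-f["R"].T@f["t"])
print(robot.read_state())
E
```

```text
pics
top [[-0.00422077 -0.99994567 -0.00953101]
 [-0.98812823  0.00563425 -0.15352805]
 [ 0.15357341  0.00876985 -0.98809832]] [0.08167018 0.51549027 1.59886343] 44.654396104672166 275.6047958314533 211.3869666509613 [0.2641723  0.06473955 1.65975489]
side [[-0.9033508  -0.42885637 -0.00628814]
 [-0.32361773  0.6911493  -0.64620755]
 [ 0.28147627 -0.58171716 -0.7631358 ]] [0.51269507 0.17196641 1.22153922] 46.316492920962446 282.72660271836844 223.9009879035381 [0.17496057 0.81160841 1.0465502 ]
{'clock': 0.1, 'joints': array([ 1.15519267,  0.57644478,  0.02482967,  1.43784295, -0.01500014,
        1.12900553, -0.05645578]), 'joint_vel': array([ 0.0007304 , -0.00292337, -0.00041308, -0.00137193, -0.00047298,
        0.00011602,  0.00118843]), 'joint_efforts': array([ 5.01581686e-03, -7.67306900e+01,  2.25792557e+00, -2.86606908e+01,
        1.59722107e-02,  8.63203575e-03, -3.75580612e-05]), 'tool_pos': array([ 0.21975997, -0.63778199,  0.230524  ]), 'tool_rot': array([-3.09697188e+00, -5.18704799e-01,  4.97910313e-04]), 'wrist_force': array([ 0.110707  ,  0.67408764, -0.30491423]), 'torque': array([ 0.03657442, -0.00879237,  0.00445731]), 'finger_force': 0.0, 'gripper_width': 1.0021674721704161}
```

View pics/top0.png

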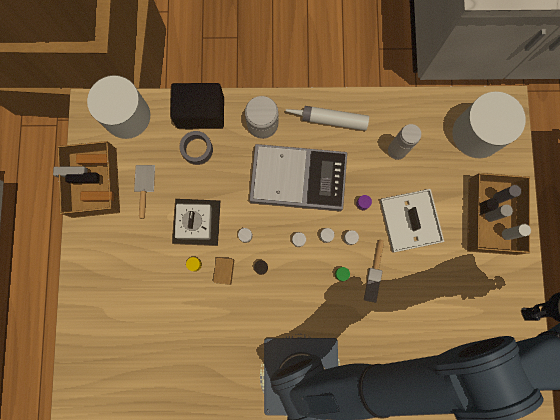

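View pics/side0.png

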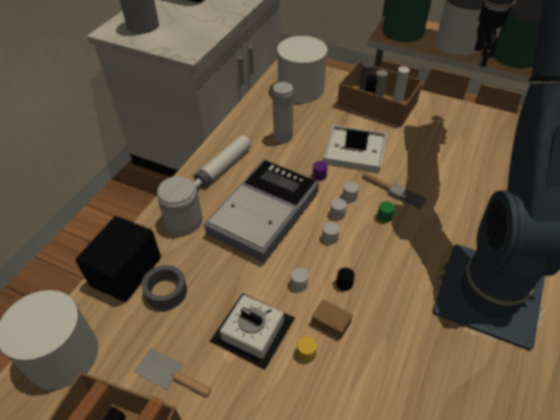

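Top view: white pots at (244,235), (299,239), (327,235), (351,237). Look-alikes are purple (364,201), green (343,274), black (260,268) and yellow (193,264). The carrier is at (411,220), the mixer at (298,177) and the timer at (194,221). The side view shows the same four white pots at (299,279), (331,232), (338,209) and (350,190). Next is a close check.

```bash
python3 - <<'E'
from h import *
f=load("top"); a=f["image"]
crop(f,235,135,445,290,3.8,"pics/c1.png"); crop(f,165,185,275,265,7,"pics/c2.png")
E
```

```text
(no output)
```

View pics/c1.png

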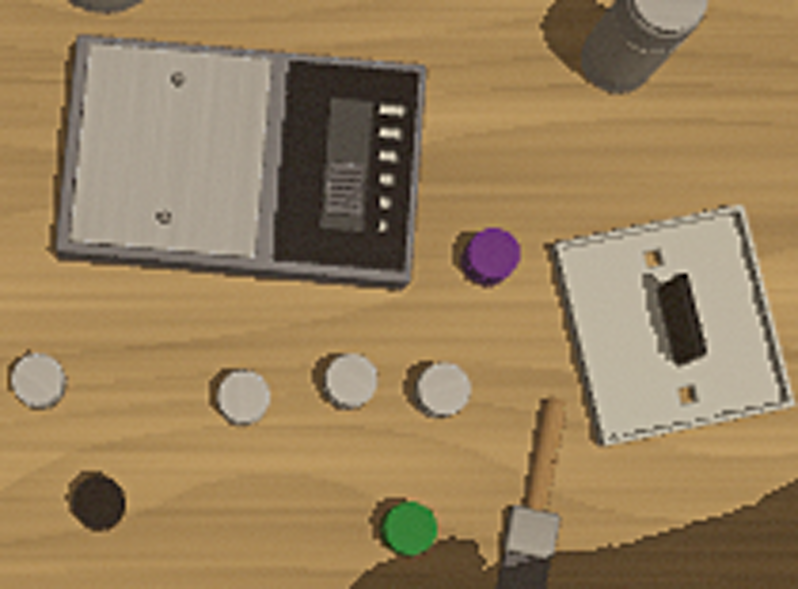

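View pics/c2.png

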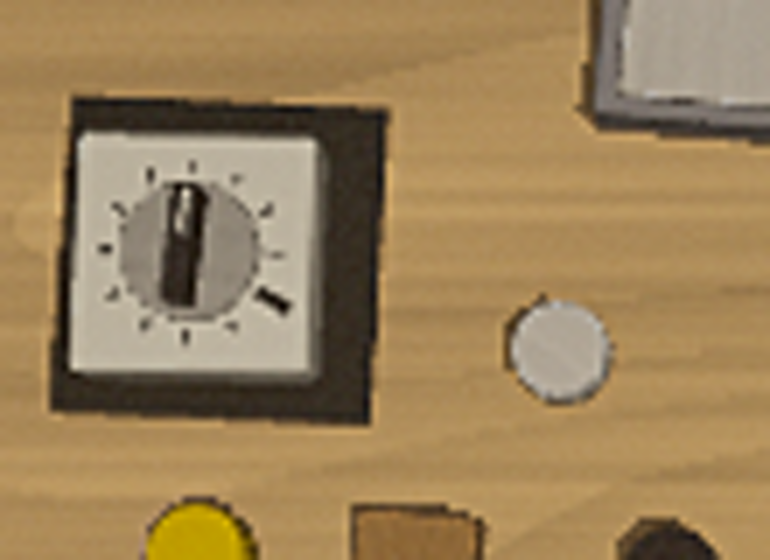

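c1 shows four white pots at (39,381), (243,397), (351,381) and (444,389). Mixer pegs are at (177,79) and (164,217), carrier holes at (653,258) and (688,394), and the slide at (344,197) at its slow end. c2 shows the timer with its pointer up, roughly at +x, and the thick mark at (272,300).

```bash
python3 - <<'E'
from h import *
f=load("top")
P=lambda u,v,z:px(f,235+u/3.8-.5+.13,135+v/3.8-.37,z)
ang=lambda a,b:np.degrees(np.arctan2(*(a-b)[[1,0]]))
p1,p2=P(177,79,.069),P(164,217,.069); print("pegs",p1,p2,np.linalg.norm(p1-p2),ang(p1,p2),(p1+p2)/2)
c=[P(80,38,.06),P(427,66,.06),P(408,275,.06),P(65,248,.06)];print("mixer",np.mean(c,0),ang(c[0],c[3]),ang(c[1],c[2]),ang(c[0],c[1])-90)
h1,h2=P(653,258,.012),P(688,394,.012); print("holes",h1,h2,np.linalg.norm(h1-h2),ang(h1,h2),(h1+h2)/2)
c=[P(555,243,.026),P(741,207,.026),P(794,403,.026),P(604,444,.026)];print("carrier",np.mean(c,0),ang(c[0],c[3]),ang(c[1],c[2]),ang(c[0],c[1])-90)
for q in [(667,278),(691,274),(707,359),(682,365)]: print("fin",P(*q,.082))
for q in [(39,381),(243,397),(351,381),(444,389),(490,255),(410,527)]: print("pot",P(*q,.044))
Q=lambda u,v,z:px(f,165+u/7-.43,185+v/7-.43,z)
c=[Q(78,132,.048),Q(320,137,.048),Q(312,376,.048),Q(68,372,.048)];print("timer",np.mean(c,0),ang(c[0],c[3]),ang(c[1],c[2]),ang(c[0],c[1])-90)
c=[Q(72,97,.004),Q(388,108,.004),Q(370,425,.004),Q(50,410,.004)];print("mat",np.mean(c,0),ang(c[0],c[3]),ang(c[1],c[2]))
a,b=Q(190,185,.08),Q(178,303,.08);print("bar",(a+b)/2,ang(a,b),a,b)
g=load("side")
print("side check pots",[px(g,u,v,.022)[:2].round(3) for u,v in[(299,279),(331,232),(338,209),(350,190)]])
E
```

```text
pegs [0.69269748 0.06014456 0.069     ] [0.57436021 0.07167788 0.069     ] 0.11889796372433778 -5.566549165336545 [0.63352884 0.06591122 0.069     ]
mixer [0.62812786 0.00348794 0.06      ] -3.8584884020306256 -6.492711043699488 -5.160313861307856
holes [ 0.54709237 -0.34765643  0.012     ] [ 0.42977746 -0.37221254  0.012     ] 0.11985737542756325 11.822341508495152 [ 0.48843491 -0.35993449  0.012     ]
carrier [ 0.4883889  -0.35893678  0.026     ] 11.503927475545053 12.07946315642025 10.741428873287134
fin [ 0.51835678 -0.34087395  0.082     ]
fin [ 0.52156858 -0.36067042  0.082     ]
fin [ 0.45129345 -0.37041988  0.082     ]
fin [ 0.44648236 -0.34986863  0.082     ]
pot [0.44027883 0.17697435 0.044     ]
pot [0.42597229 0.00663418 0.044     ]
pot [ 0.43890897 -0.08363524  0.044     ]
pot [ 0.4317992  -0.16098131  0.044     ]
pot [ 0.54496694 -0.20274621  0.044     ]
pot [ 0.31763546 -0.12988741  0.044     ]
timer [0.48583188 0.34441425 0.048     ] -0.8778719834538818 -1.0099892590726054 -1.5330323061755138
mat [0.48931903 0.34006694 0.004     ] -2.475740575196452 -2.490370717793809
bar [0.48586137 0.34362731 0.08      ] -4.554879596071571 [0.51243211 0.34151053 0.08      ] [0.45929064 0.34574408 0.08      ]
side check pots [array([0.439, 0.176]), array([0.423, 0.001]), array([ 0.436, -0.085]), array([ 0.431, -0.169])]
```

```bash
python3 -c "
from h import *
delta(0.4885,-0.3595,0.20,101.7)
print(Ro.from_rotvec(robot.read_state()['tool_rot']).as_matrix().round(3))"
```

```text
d tool mm [ 344.8 -175.5   30.8] twist 7.316173611156728 cur yaw -71.0 clock 0.1 j7 -0.056455781447450296
[[ 0.945  0.326 -0.001]
 [ 0.326 -0.945  0.001]
 [-0.    -0.002 -1.   ]]
```

```bash
python3 -m creep '[[49,-25,0,0,-1],[49,-25,0,0,-1],[49,-25,0,0,-1],[49,-25,0,0,-1],[49,-25,0,0,-1],[49,-25,0,0,-1],[51,-25,30,0,-1],[0,0,0,7.3,-1]]'; python3 -c "
from h import *
delta(0.4885,-0.3595,0.05,101.7)"
```

```text
clock: 1.1
tool_pos: [0.4909, -0.3556, 0.1996]
tool_rot: [-3.119, -0.329, 0.002]
wrist_force: [-0.9, -2.1, -0.4]
gripper_width: 1.003
finger_force: 0.0
d tool mm [ -3.1   4.1 149.6] twist 0.34526937218993226 cur yaw -78.0 clock 1.1 j7 -0.7981315903207573
```

```bash
python3 -m creep '[[-3,4,40,0.3,-1],[0,0,50,0,-1],[0,0,40,0,-1],[0,0,20,0,-1],[0,0,0,0,1],[0,0,0,0,1],[0,0,0,0,1],[0,0,0,0,1]]'
```

```text
clock: 2.1
tool_pos: [0.4862, -0.3658, 0.053]
tool_rot: [3.126, 0.312, 0.001]
wrist_force: [-0.1, 4.3, 2.4]
gripper_width: 0.143
finger_force: 1.6
```

```bash
python3 -m creep '[[0,0,0,0,1],[0,0,0,0,1],[0,0,-10,0,1],[0,0,-40,0,1],[0,0,-40,0,1],[0,0,-40,0,1],[0,0,-20,0,1],[0,0,0,0,1]]'; python3 -c "
from h import *
delta(0.55,-0.1,0.20,84.6)
delta(0.6335,0.066,0.20,84.6)"
```

```text
clock: 3.1
tool_pos: [0.4862, -0.3664, 0.2038]
tool_rot: [3.124, 0.312, 0.003]
wrist_force: [0.1, -1.1, -5.2]
gripper_width: 0.105
finger_force: 59.4
d tool mm [ 115.2 -248.6    3.5] twist 16.798834602364252 cur yaw -78.6 clock 3.1 j7 -0.7906194169305116
d tool mm [ 229.8 -394.8    3.4] twist 16.798834602364252 cur yaw -78.6 clock 3.1 j7 -0.7906194169305116
```

```bash
python3 -m creep '[[15,-30,0,0,1],[23,-50,0,0,1],[23,-50,0,0,1],[30,-50,0,0,1],[30,-48,0,0,1],[32,-48,0,0,1],[32,-48,0,0,1],[30,-45,0,0,1]]'
python3 -m creep '[[15,-26,0,0,1],[0,0,0,6,1],[0,0,0,6,1],[0,0,0,4.8,1],[0,0,20,0,1],[0,0,20,0,1],[0,0,0,0,1]]'
python3 - <<'E'
from h import *
delta(0.6335,0.066,0.16,84.6)
f=grab("top"); crop(f,225,100,385,220,5,"pics/d1.png")
E
```

```text
clock: 4.1
tool_pos: [0.6232, 0.0402, 0.2005]
tool_rot: [3.126, 0.313, -0.004]
wrist_force: [0.9, -1.0, -4.5]
gripper_width: 0.107
finger_force: 39.6
clock: 4.97
tool_pos: [0.6311, 0.0665, 0.1592]
tool_rot: [3.137, -0.147, -0.009]
wrist_force: [-0.8, -0.8, -4.2]
gripper_width: 0.101
finger_force: 63.7
d tool mm [ 2.4  0.3 -0.8] twist 0.0182639625053298 cur yaw -95.4 clock 4.975 j7 -1.8060839880474322
```

View pics/d1.png

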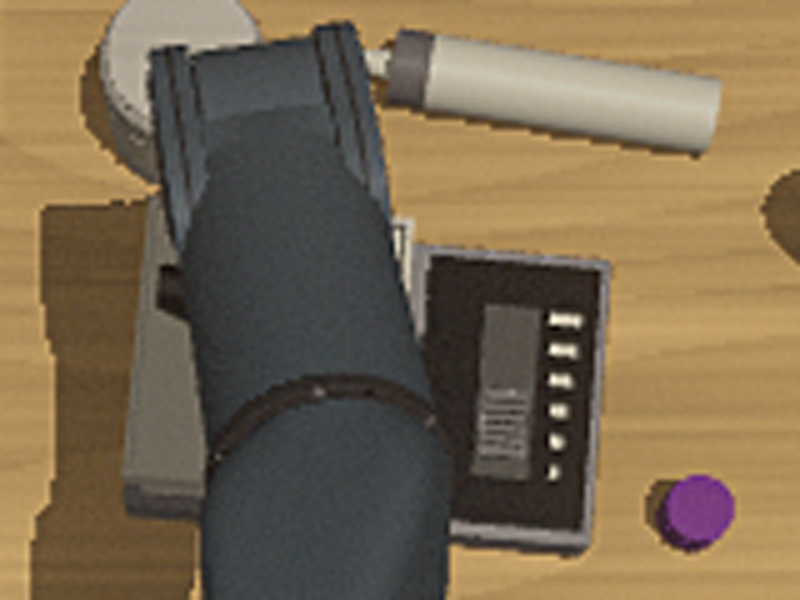

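The arm hides the tray in the top view (only its corner at (405,218) shows). The side view should show more.

```bash
python3 - <<'E'
from h import *
f=grab("side"); crop(f,180,100,340,220+0,5,"pics/d2.png")
E
```

```text
(no output)
```

View pics/d2.png

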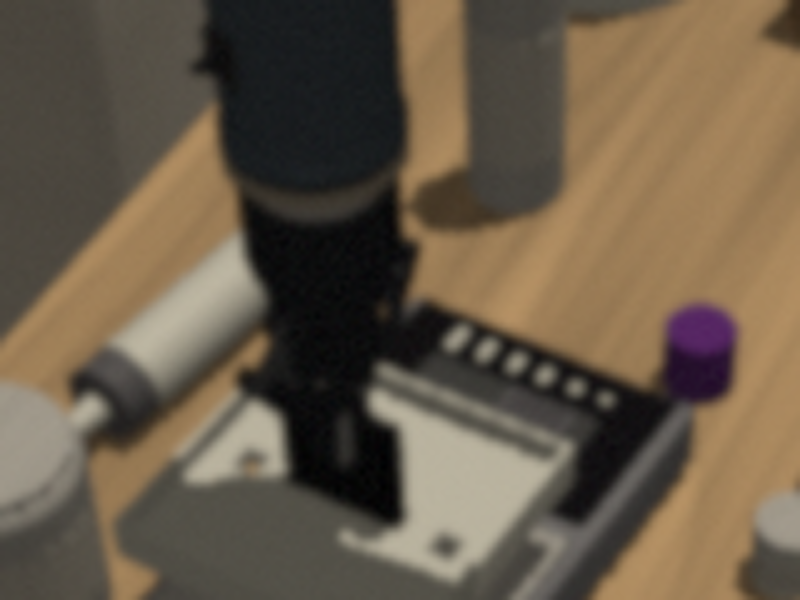

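The side view shows the carrier holes at crop (253,462) and (446,545).

```bash
python3 - <<'E'
from h import *
f=load("side"); s=robot.read_state()
P=lambda u,v,z:px(f,180+u/5-.4,100+v/5-.4,z)
zt=s["tool_pos"][2]-.053+.012
ang=lambda a,b:np.degrees(np.arctan2(*(a-b)[[1,0]]))
a,b=P(253,462,zt-.002),P(446,545,zt-.002)
print("holes",a,b,np.linalg.norm(a-b),ang(a,b),(a+b)/2,s["tool_pos"])
im=cv2.cvtColor(cv2.imread("pics/side0.png"),cv2.COLOR_BGR2GRAY).astype(float)
for c in [(.6927,.0601,.069),(.5744,.0717,.069)]:
    u,v=proj(f,c); print("pred",u,v); ui,vi=int(round(u)),int(round(v))
    print(im[vi-5:vi+6,ui-6:ui+7].astype(int))
E
```

```text
holes [0.6890338  0.06366199 0.11864309] [0.57118146 0.07323262 0.11864309] 0.11824030420212941 -4.642722450588178 [0.63010763 0.0684473  0.11864309] [0.63287401 0.06658476 0.16164309]
pred 231.27625745008623 203.48777470163822
[[116 113 111 112 122 132 137 141 143 143 143 142 142]
 [111 109 112 122 134 137 139 140 140 142 143 143 144]
 [110 111 122 133 139 140 140 140 140 141 142 142 141]
 [112 122 134 139 140 141 140 138 138 139 140 142 141]
 [119 132 139 141 141 139 134 131 129 133 137 140 140]
 [132 138 142 141 142 136 124 115 115 122 132 139 139]
 [138 142 143 143 141 132 111  95  95 111 128 138 141]
 [142 143 144 143 141 127 100  79  81 105 126 138 140]
 [143 143 143 143 139 124 101  85  91 112 130 138 141]
 [142 143 142 142 139 130 118 111 117 127 138 141 141]
 [143 143 142 143 142 138 136 133 135 139 143 144 142]]
pred 268.4905374581328 220.4907576099267
[[139 138 138 139 140 139 138 139 139 139 138 139 138]
 [136 136 138 138 139 139 140 140 139 139 139 138 136]
 [137 137 137 136 138 139 138 139 139 139 138 140 139]
 [137 137 137 137 136 136 136 136 136 137 138 139 138]
 [138 138 137 137 136 135 131 127 126 128 134 136 138]
 [140 139 138 138 137 132 121 112 111 115 125 135 138]
 [140 141 139 140 138 129 110  95  90 100 118 132 135]
 [140 140 140 140 138 128 102  78  72  87 112 128 134]
 [138 138 139 139 138 129 105  79  75  93 117 132 135]
 [139 139 139 138 137 132 117 100 100 113 127 135 138]
 [138 138 138 138 138 136 130 123 124 130 136 139 139]]
```

```bash
python3 - <<'E'
from h import *
f=load("side")
a,b=px(f,232.3,204.9,.066),px(f,269.6,222.1,.066); print(a,b,(a+b)/2,np.linalg.norm(a-b))
delta(0.6335,.066,.12,84.6)
E
```

```text
[0.68922847 0.06116143 0.066     ] [0.57050333 0.07318118 0.066     ] [0.6298659 0.0671713 0.066    ] 0.11933203229358934
d tool mm [ 0.7  0.5 41.6] twist 0.0030931110807728146 cur yaw -95.4 clock 5.075 j7 -1.8061033763226213
```

```bash
python3 -m creep '[[0,1,20,0.3,1],[0,0,12,0.3,1],[0,0,5,0,1],[0,0,3,0,1],[0,0,3,0,1],[0,0,2,0,1],[0,0,0,0,1]]'; python3 -m creep '[[0,0,2,0,1],[0,0,1,0,1],[0,0,0,0,1]]'
```

```text
clock: 5.95
tool_pos: [0.6332, 0.0649, 0.1171]
tool_rot: [3.136, -0.165, 0.0]
wrist_force: [0.2, -4.0, -4.1]
gripper_width: 0.107
finger_force: 63.9
clock: 6.32
tool_pos: [0.633, 0.0651, 0.114]
tool_rot: [3.136, -0.164, -0.0]
wrist_force: [0.1, -5.1, -2.7]
gripper_width: 0.104
finger_force: 64.2
```

```bash
python3 -m creep '[[0,0,1.5,0,1],[0,0,1,0,1],[0,0,0,0,1]]'; python3 -m creep '[[0,0,0,0,-1],[0,0,0,0,-1],[0,0,0,0,-1],[0,0,0,0,-1],[0,0,-25,0,-1],[0,0,-40,0,-1],[0,0,-40,0,-1],[0,0,0,0,-1]]';  python3 - <<'E'
from h import *
delta(0.4318,-0.161,.16,90)
E
```

```text
clock: 6.7
tool_pos: [0.6329, 0.0647, 0.1131]
tool_rot: [3.136, -0.165, 0.001]
wrist_force: [-6.5, -7.1, 11.1]
gripper_width: 0.103
finger_force: 66.6
clock: 7.7
tool_pos: [0.6349, 0.0659, 0.22]
tool_rot: [-3.136, 0.164, -0.009]
wrist_force: [-0.6, 0.2, 0.1]
gripper_width: 0.994
finger_force: 0.0
d tool mm [-178.6  247.    58.6] twist -5.998675417605796 cur yaw -96.0 clock 7.7 j7 -1.81540463943326
```

```bash
cat >> h.py <<'E'
def pots():
    f=grab("top"); hsv=cv2.cvtColor(f["image"],cv2.COLOR_RGB2HSV)
    m=((hsv[...,1]<45)&(hsv[...,2]>140)).astype(np.uint8)
    n,_,st,c=cv2.connectedComponentsWithStats(m)
    for i in range(1,n):
        if 60<st[i,4]<350:
            p=px(f,*c[i],.044); q=px(f,*c[i],.116)
            if .3<p[0]<.85 and abs(p[1])<.6: print("blob",c[i].round(1),st[i,2:],"z44",p[:2].round(4),"z116",q[:2].round(4))
def slot(x,y,c=(.633,.0655),th=-5.6):
    t=np.radians(th); return np.array(c)+[x*np.cos(t)-y*np.sin(t),x*np.sin(t)+y*np.cos(t)]
E
python3 -m creep '[[-44,62,0,0,-1],[-44,62,0,0,-1],[-44,62,0,0,-1],[-44,60,0,0,-1],[0,0,0,-10,-1],[0,0,0,-10,-1],[0,0,0,-10,-1],[0,0,0,-10,-1]]'
python3 -m creep '[[0,0,0,-10,-1],[0,0,0,-10,-1],[0,0,0,-10,-1],[0,0,0,-10,-1],[0,0,0,-10.3,-1]]'
python3 - <<'E'
from h import *
pots(); f=load("top"); cv2.imwrite("pics/e1.png",cv2.resize(f["image"][120:300,160:460,::-1],None,fx=2.66,fy=2.66,interpolation=2))
delta(0.4318,-0.161,.08,-5.6)
for s in[(.044,.04),(-.044,.04),(.044,-.04),(-.044,-.04)]: print(slot(*s))
E
```

```text
clock: 8.7
tool_pos: [0.4668, -0.1212, 0.216]
tool_rot: [-3.001, -0.927, 0.001]
wrist_force: [0.6, -0.1, -0.4]
gripper_width: 0.999
finger_force: 0.0
clock: 9.32
tool_pos: [0.4668, -0.1211, 0.2159]
tool_rot: [-2.322, -2.115, 0.001]
wrist_force: [-0.2, 0.0, 0.1]
gripper_width: 0.998
finger_force: 0.0
blob [411.1 133.5] [ 19  19 281] z44 [ 0.7704 -0.3646] z116 [ 0.7478 -0.3455]
blob [244.5 234.5] [ 14  14 147] z44 [0.4415 0.1781] z116 [0.4336 0.1731]
blob [328.5 235.8] [13 14 86] z44 [ 0.4359 -0.0884] z116 [ 0.4282 -0.0815]
d tool mm [-42.7 -31.4 135.9] twist 0.7491092261768557 cur yaw -4.9 clock 9.375 j7 -0.04835162720712262
[0.68069332 0.10101545]
[0.59311331 0.10960274]
[0.67288669 0.02139726]
[0.58530668 0.02998455]
```

View pics/e1.png

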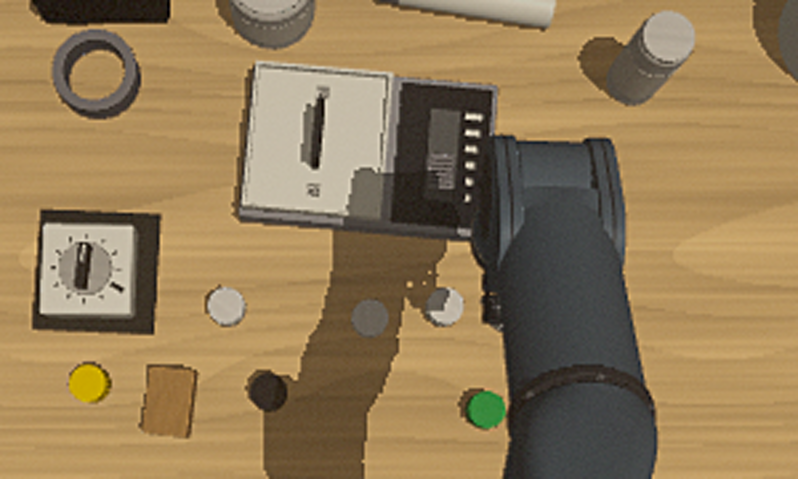

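The carrier sits flat with both pegs visible in its holes, at (325,92) and (313,190). Three pots are visible, unmoved, at (226,306), (370,318) and (445,307). The fourth is under the hand.

```bash
python3 -m creep '[[-43,-31,0,0.7,-1],[-1,0,50,0,-1],[0,0,50,0,-1],[0,0,50,0,-1],[0,0,48,0,-1],[0,0,0,0,1],[0,0,0,0,1],[0,0,0,0,1]]'
python3 -m creep '[[0,0,0,0,1],[0,0,-10,0,1],[0,0,-50,0,1],[0,0,-50,0,1],[0,0,-40,0,1],[0,0,0,0,1]]'
python3 -c "
from h import *
delta(*slot(.044,-.04),.17,-5.6)"
```

```text
clock: 10.38
tool_pos: [0.4328, -0.1623, 0.0206]
tool_rot: [2.341, 2.091, 0.002]
wrist_force: [1.2, 0.1, -1.0]
gripper_width: 0.497
finger_force: 60.8
clock: 11.12
tool_pos: [0.4335, -0.1626, 0.1724]
tool_rot: [2.338, 2.089, 0.005]
wrist_force: [0.4, 0.4, -1.3]
gripper_width: 0.489
finger_force: 61.6
d tool mm [209.7 217.2   3.6] twist -0.8326558819153433 cur yaw -6.4 clock 11.125 j7 -0.0015139841436375024
```

```bash
python3 -m creep '[[35,36,0,-0.8,1],[42,43,0,0,1],[42,43,0,0,1],[42,43,0,0,1],[30,32,0,0,1],[19,20,0,0,1],[0,0,0,0,1]]'
python3 -c "
from h import *
delta(*slot(.044,-.04),.0926,-5.6)"
```

```text
clock: 12.0
tool_pos: [0.6692, 0.0277, 0.1674]
tool_rot: [-2.323, -2.112, 0.0]
wrist_force: [-0.0, 0.4, -1.4]
gripper_width: 0.496
finger_force: 61.6
d tool mm [-6.   4.4 74.8] twist 0.15996612645776054 cur yaw -5.4 clock 12.0 j7 -0.36055576846588167
```

```bash
python3 -m creep '[[-6,4,20,0,1],[0,0,30,0,1],[0,0,20,0,1],[0,0,4,0,1],[0,0,1,0,1],[0,0,0,0,1]]'; python3 -c "
from h import *
delta(*slot(.044,-.04),.0926,-5.6)"
```

```text
clock: 12.75
tool_pos: [0.6721, 0.0182, 0.0936]
tool_rot: [2.328, 2.11, -0.0]
wrist_force: [-0.5, -0.2, -0.4]
gripper_width: 0.492
finger_force: 61.6
d tool mm [3.2 0.5 1. ] twist -0.029590478383354935 cur yaw -5.6 clock 12.75 j7 -0.3745531148708798
```

```bash
python3 -m creep '[[1,0,0.5,0,1],[0,0,0,0,-0.4],[0,0,0,0,-0.4],[0,0,0,0,-0.4],[0,0,-30,0,-0.4],[0,0,-50,0,-0.4],[0,0,0,0,-1]]'; python3 -c "
from h import *
pots()
delta(.437,-.085,.17,-5.6)"
```

```text
clock: 13.62
tool_pos: [0.6747, 0.0203, 0.1775]
tool_rot: [2.324, 2.107, 0.01]
wrist_force: [0.5, 0.8, 0.1]
gripper_width: 0.888
finger_force: 0.0
blob [411.  133.5] [ 19  19 285] z44 [ 0.7702 -0.3645] z116 [ 0.7477 -0.3454]
blob [254.8 182.9] [  9  38 198] z44 [0.6086 0.1458] z116 [0.5932 0.1422]
blob [244.6 234.5] [ 14  14 148] z44 [0.4415 0.178 ] z116 [0.4336 0.1729]
blob [374.9 274.7] [ 13  14 132] z44 [ 0.3127 -0.2311] z116 [ 0.3106 -0.2179]
d tool mm [-127.7 -225.1    4.2] twist 0.0014331307253883097 cur yaw -5.6 clock 13.675 j7 -0.35018260087818986
```

```bash
python3 -m creep '[[-15,-25,0,0,-1],[-28,-50,0,0,-1],[-28,-50,0,0,-1],[-28,-50,0,0,-1],[-28,-50,0,0,-1],[0,0,0,0,-1]]'
python3 -c "
from h import *
pots()
delta(.438,-.085,.018,-5.6)"
```

```text
clock: 14.42
tool_pos: [0.4311, -0.0865, 0.1723]
tool_rot: [-2.329, -2.105, 0.007]
wrist_force: [0.3, 0.3, 0.3]
gripper_width: 0.996
finger_force: 0.0
blob [411.1 133.4] [ 19  18 282] z44 [ 0.7705 -0.3646] z116 [ 0.7479 -0.3454]
blob [244.5 234.5] [ 14  14 147] z44 [0.4415 0.1781] z116 [0.4336 0.1731]
d tool mm [  0.9   4.  154.7] twist -0.11202381749805568 cur yaw -5.7 clock 14.475 j7 -0.1636932281017853
```

```bash
python3 -m creep '[[1,4,30,0,-1],[0,0,50,0,-1],[0,0,50,0,-1],[0,0,24,0,-1],[0,0,0,0,1],[0,0,0,0,1],[0,0,0,0,1],[0,0,0,0,1]]'
python3 -m creep '[[0,0,-10,0,1],[0,0,-50,0,1],[0,0,-50,0,1],[0,0,-40,0,1],[0,0,0,0,1],[0,0,0,0,1]]'
python3 -c "
from h import *
pots()
delta(*slot(-.044,-.04),.17,-5.6)"
```

```text
clock: 15.48
tool_pos: [0.441, -0.0839, 0.0203]
tool_rot: [2.326, 2.109, 0.003]
wrist_force: [0.3, -0.1, 7.7]
gripper_width: 0.493
finger_force: 61.5
clock: 16.23
tool_pos: [0.4396, -0.0841, 0.1691]
tool_rot: [2.327, 2.11, -0.0]
wrist_force: [-0.7, -0.5, -1.3]
gripper_width: 0.497
finger_force: 61.4
blob [411.1 133.4] [ 19  18 280] z44 [ 0.7705 -0.3646] z116 [ 0.7479 -0.3455]
blob [244.5 234.5] [ 14  14 147] z44 [0.4415 0.1781] z116 [0.4336 0.1731]
d tool mm [127.7 134.2  -1.6] twist 3.240171095342248e-05 cur yaw -5.6 clock 16.275 j7 -0.1842383285950829
```

```bash
python3 -m creep '[[25,26,0,0,1],[40,42,0,0,1],[40,42,0,0,1],[22,24,0,0,1],[0,0,0,0,1],[0,0,20,0,1],[0,0,20,0,1],[0,0,0,0,1]]'
python3 -c "
from h import *
delta(*slot(-.044,-.04),.0926,-5.6)"
```

```text
clock: 17.27
tool_pos: [0.5835, 0.0283, 0.1269]
tool_rot: [-2.326, -2.108, 0.007]
wrist_force: [0.6, 0.7, -1.5]
gripper_width: 0.491
finger_force: 61.5
d tool mm [ 1.9  1.8 34.3] twist -0.018247413954284752 cur yaw -5.6 clock 17.275 j7 -0.43471437522586875
```

```bash
python3 -m creep '[[2,2,20,0,1],[0,0,11,0,1],[0,0,2,0,1],[0,0,1,0,1],[0,0,0,0,-0.4],[0,0,0,0,-0.4],[0,0,0,0,-0.4],[0,0,-30,0,-0.4]]'
python3 -m creep '[[0,0,-50,0,-0.4],[0,0,-5,0,-1]]'
python3 -c "
from h import *
pots()
delta(.4245,.004,.17,-5.6)"
```

```text
clock: 18.27
tool_pos: [0.5866, 0.0311, 0.1238]
tool_rot: [-2.325, -2.109, 0.005]
wrist_force: [-0.1, -0.1, 1.4]
gripper_width: 0.703
finger_force: 0.0
clock: 18.52
tool_pos: [0.5899, 0.0317, 0.1837]
tool_rot: [2.325, 2.108, 0.008]
wrist_force: [-0.3, 0.3, -1.1]
gripper_width: 0.887
finger_force: 0.0
blob [411.1 133.5] [ 19  18 281] z44 [ 0.7704 -0.3645] z116 [ 0.7478 -0.3454]
blob [243.8 234.4] [ 13  14 128] z44 [0.4419 0.1806] z116 [0.434  0.1754]
blob [298.7 239. ] [ 14  13 140] z44 [0.4261 0.0062] z116 [0.4189 0.0088]
d tool mm [ -43.4 -161.3   11.8] twist 0.0029448678206733803 cur yaw -5.6 clock 18.575 j7 -0.412087259783965
```

```bash
python3 -m creep '[[-6,-24,0,0,-1],[-12,-45,0,0,-1],[-12,-46,0,0,-1],[-12,-45,0,0,-1],[0,0,30,0,-1],[0,0,30,0,-1],[0,0,0,0,-1]]'
python3 -c "
from h import *
delta(.426,.0055,.020,-5.6)"
```

```text
clock: 19.45
tool_pos: [0.4228, 0.0049, 0.1183]
tool_rot: [-2.324, -2.109, 0.006]
wrist_force: [-1.0, 0.5, -0.1]
gripper_width: 1.0
finger_force: 0.0
d tool mm [ 1.   3.6 98.3] twist 0.03316176859823372 cur yaw -5.6 clock 19.45 j7 -0.4527401960606095
```

```bash
python3 -m creep '[[1,3,40,0,-1],[0,0,40,0,-1],[0,0,18,0,-1],[0,0,0,0,1],[0,0,0,0,1],[0,0,0,0,1],[0,0,0,0,1],[0,0,-10,0,1]]'
python3 -m creep '[[0,0,-50,0,1],[0,0,-50,0,1],[0,0,-40,0,1],[0,0,0,0,1],[0,0,0,0,1]]'
python3 -c "
from h import *
pots()
delta(*slot(.044,.04),.17,-5.6)"
```

```text
clock: 20.45
tool_pos: [0.4279, 0.0057, 0.033]
tool_rot: [2.327, 2.11, 0.001]
wrist_force: [-0.7, -0.0, -1.2]
gripper_width: 0.491
finger_force: 60.8
clock: 21.08
tool_pos: [0.4274, 0.0054, 0.1723]
tool_rot: [2.327, 2.11, 0.0]
wrist_force: [-0.8, -0.2, -1.7]
gripper_width: 0.491
finger_force: 61.4
blob [411.1 133.5] [ 19  18 281] z44 [ 0.7704 -0.3645] z116 [ 0.7478 -0.3454]
blob [244.5 234.5] [ 14  14 147] z44 [0.4415 0.1781] z116 [0.4336 0.1731]
blob [374.9 274.8] [ 13  13 131] z44 [ 0.3126 -0.2312] z116 [ 0.3104 -0.218 ]
d tool mm [119.9 243.1   1.5] twist -0.0024195227453276402 cur yaw -5.6 clock 21.125 j7 -0.41100030844982693
```

```bash
python3 -m creep '[[12,25,-5,0,1],[25,50,-5,0,1],[25,52,0,0,1],[25,52,0,0,1],[22,42,0,0,1],[11,22,0,0,1],[0,0,0,0,1],[0,0,30,0,1]]'
python3 -c "
from h import *
delta(*slot(.044,.04),.0936,-5.6)"
```

```text
clock: 22.12
tool_pos: [0.6815, 0.1017, 0.1523]
tool_rot: [2.326, 2.11, 0.002]
wrist_force: [-0.4, -0.1, -1.6]
gripper_width: 0.491
finger_force: 61.5
d tool mm [-0.8 -0.9 58.7] twist 0.023998808103854685 cur yaw -5.6 clock 22.125 j7 -0.5155808124184219
```

```bash
python3 -m creep '[[-1,-1,30,0,1],[0,0,20,0,1],[0,0,5,0,1],[0,0,1,0,1],[0,0,1,0,1],[0,0,0,0,1]]'
```

```text
clock: 22.88
tool_pos: [0.6798, 0.1003, 0.0957]
tool_rot: [2.327, 2.11, -0.001]
wrist_force: [-2.8, -0.0, 4.0]
gripper_width: 0.488
finger_force: 62.0
```

```bash
python3 -m creep '[[0,0,0,0,-0.4],[0,0,0,0,-0.4],[0,0,0,0,-0.4],[0,0,-30,0,-0.4],[0,0,-50,0,-0.4],[0,0,0,0,-1]]'
python3 -c "
from h import *
pots()
delta(.441,.1775,.17,-5.6)"
```

```text
clock: 23.62
tool_pos: [0.6825, 0.1014, 0.1795]
tool_rot: [2.325, 2.108, 0.01]
wrist_force: [-0.1, -0.1, 0.5]
gripper_width: 0.888
finger_force: 0.0
blob [411.  133.5] [ 19  20 284] z44 [ 0.7704 -0.3645] z116 [ 0.7478 -0.3453]
blob [278.4 192.4] [ 8 18 73] z44 [0.5772 0.07  ] z116 [0.5632 0.0697]
blob [241.9 235.4] [ 9 13 78] z44 [0.4388 0.1864] z116 [0.431 0.181]
blob [374.8 274.8] [ 14  13 136] z44 [ 0.3127 -0.2307] z116 [ 0.3105 -0.2176]
d tool mm [  52.8 -246.6    6.3] twist 0.0027594300966740093 cur yaw -5.6 clock 23.675 j7 -0.5065634184411858
```

```bash
python3 -m creep '[[5,-25,0,0,-1],[11,-50,0,0,-1],[11,-52,0,0,-1],[11,-52,0,0,-1],[10,-45,0,0,-1],[5,-22,30,0,-1],[0,0,30,0,-1],[0,0,0,0,-1]]'
python3 -c "
from h import *
pots()
delta(.441,.1775,.020,-5.6)"
```

```text
clock: 24.68
tool_pos: [0.4388, 0.1766, 0.1132]
tool_rot: [-2.325, -2.11, 0.007]
wrist_force: [0.5, -0.6, -0.1]
gripper_width: 1.001
finger_force: 0.0
blob [411.1 133.4] [ 19  18 281] z44 [ 0.7705 -0.3646] z116 [ 0.7479 -0.3454]
blob [144.2 177.8] [ 20  27 341] z44 [0.6277 0.5043] z116 [0.6115 0.4847]
blob [375.  274.8] [ 13  13 128] z44 [ 0.3125 -0.2313] z116 [ 0.3104 -0.2181]
d tool mm [ 0.8  1.4 94.4] twist 0.027412375609117134 cur yaw -5.6 clock 24.725 j7 -0.8501386211718108
```

```bash
python3 -m creep '[[1,1,40,0,-1],[0,0,36,0,-1],[0,0,17,0,-1],[0,0,0,0,1],[0,0,0,0,1],[0,0,0,0,1],[0,0,0,0,1],[0,0,-10,0,1]]'
python3 -m creep '[[0,0,-50,0,1],[0,0,-50,0,1],[0,0,-45,0,1],[0,0,0,0,1],[0,0,0,0,1]]'
python3 -c "
from h import *
pots()
delta(*slot(-.044,.04),.175,-5.6)"
```

```text
clock: 25.72
tool_pos: [0.4418, 0.1782, 0.033]
tool_rot: [2.327, 2.11, 0.001]
wrist_force: [-0.1, 0.3, -1.5]
gripper_width: 0.496
finger_force: 60.9
clock: 26.35
tool_pos: [0.4414, 0.1778, 0.1774]
tool_rot: [2.327, 2.11, 0.0]
wrist_force: [-0.2, 0.2, -1.2]
gripper_width: 0.491
finger_force: 61.4
blob [411.1 133.4] [ 19  18 280] z44 [ 0.7705 -0.3646] z116 [ 0.7479 -0.3455]
blob [144.3 177.9] [ 20  27 339] z44 [0.6276 0.504 ] z116 [0.6114 0.4845]
blob [374.8 274.8] [ 13  13 128] z44 [ 0.3125 -0.2308] z116 [ 0.3104 -0.2177]
d tool mm [-52.9 158.    1.7] twist -0.001922632016274406 cur yaw -5.6 clock 26.4 j7 -0.7997896212210418
```

```bash
python3 -m creep '[[-8,25,0,0,1],[-16,48,0,0,1],[-16,48,0,0,1],[-13,37,0,0,1],[0,0,0,0,1],[0,0,30,0,1],[0,0,20,0,1],[0,0,0,0,1]]'
python3 -c "
from h import *
delta(*slot(-.044,.04),.0936,-5.6)"
```

```text
clock: 27.4
tool_pos: [0.5914, 0.1102, 0.1248]
tool_rot: [-2.324, -2.11, 0.007]
wrist_force: [0.2, -0.7, -2.4]
gripper_width: 0.495
finger_force: 61.5
d tool mm [-0.4  1.9 31.2] twist 0.07952519496730304 cur yaw -5.5 clock 27.4 j7 -0.6038308256624514
```

```bash
python3 -m creep '[[0,2,20,0,1],[0,0,8,0,1],[0,0,2,0,1],[0,0,1,0,1],[0,0,0,0,-0.4],[0,0,0,0,-0.4],[0,0,0,0,-0.4],[0,0,-30,0,-0.4]]'
python3 -m creep '[[0,0,-50,0,-0.4],[-30,-30,-10,0,1],[-45,-30,0,0,1],[-50,-30,0,0,1],[-50,-20,0,0,1],[-50,-20,0,0,1],[0,0,0,0,1]]'
python3 - <<'E'
from h import *
f=grab("top"); g=grab("side")
a=cv2.resize(f["image"][130:230,235:360,::-1],None,fx=4.8,fy=4.8,interpolation=2)
b=cv2.resize(g["image"][130:275,190:340,::-1],None,fx=2,fy=2,interpolation=2)
c=np.zeros((600,800,3),np.uint8); c[:480,:600]=a; c[310:600,500:800]=b; cv2.imwrite("pics/g1.png",c)
print(slot(-.03,-.148),slot(.03,-.148)); delta(*slot(-.03,-.148),.12,-5.6)
E
```

```text
clock: 28.4
tool_pos: [0.5943, 0.1094, 0.1247]
tool_rot: [-2.325, -2.109, 0.006]
wrist_force: [1.1, 0.5, 1.1]
gripper_width: 0.703
finger_force: 0.0
clock: 29.28
tool_pos: [0.4421, -0.1054, 0.1862]
tool_rot: [2.334, 2.102, -0.003]
wrist_force: [-0.3, 0.6, -0.5]
gripper_width: -0.0
finger_force: 0.0
[ 0.58870091 -0.07886617] [ 0.64841455 -0.08472114]
d tool mm [ 37.  141.1  66.5] twist -0.07500382946156492 cur yaw -5.7 clock 29.375 j7 -0.16271418643727747
```

View pics/g1.png

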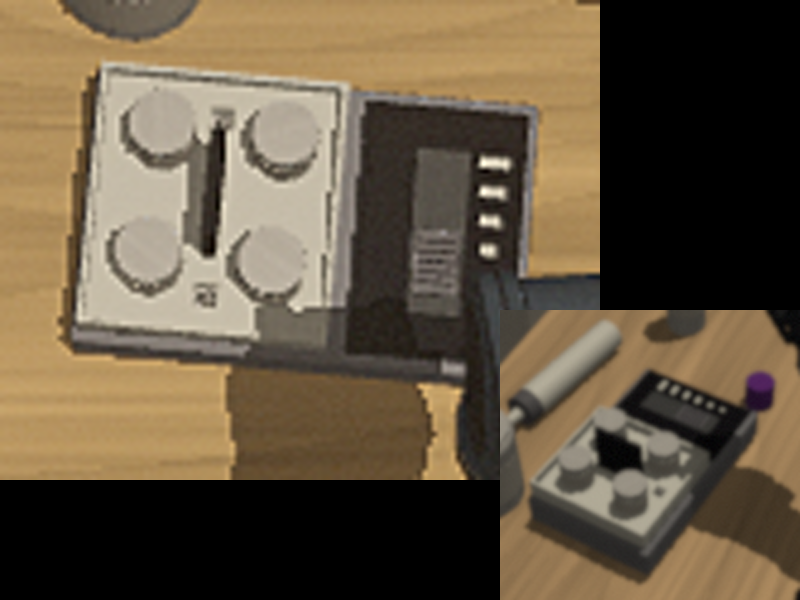

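All four pots stand upright in the carrier, at (160,120), (282,135), (146,250) and (267,262). The slide is at (434,272).

```bash
python3 -m creep '[[8,30,0,0,1],[10,50,0,0,1],[12,45,0,0,1],[7,16,30,0,1],[0,0,30,0,1],[0,0,30,0,1],[0,0,0,0,1]]'
python3 - <<'E'
from h import *
f=load("top"); print(px(f,235+434/4.8-.4,130+272/4.8-.4,.0618)); delta(*slot(-.03,-.148),.0618,-5.6)
E
```

```text
clock: 30.25
tool_pos: [0.5875, -0.0763, 0.0942]
tool_rot: [-2.322, -2.111, 0.003]
wrist_force: [0.7, 0.1, -0.4]
gripper_width: -0.0
finger_force: 0.0
[ 0.59257657 -0.07875177  0.0618    ]
d tool mm [-2.5  1.6 32.3] twist 0.15853582321032889 cur yaw -5.4 clock 30.25 j7 -0.2999757487731095
```

```bash
python3 -m creep '[[-2.5,2,15,0.1,1],[0,0,12,0,1],[0,0,3,0,1],[0,0,2,0,1],[0,0,1,0,1],[0,0,0,0,1]]'
```

```text
clock: 31.0
tool_pos: [0.5902, -0.081, 0.0634]
tool_rot: [2.329, 2.108, 0.001]
wrist_force: [-0.4, -0.6, 0.3]
gripper_width: 0.002
finger_force: 0.0
```

```bash
python3 -m creep '[[0,0,1.5,0,1],[0,0,1,0,1],[0,0,0,0,1]]';  python3 -m creep '[[0,0,1,0,1],[0,0,0,0,1]]'
```

```text
clock: 31.38
tool_pos: [0.5911, -0.0811, 0.0619]
tool_rot: [2.328, 2.107, 0.002]
wrist_force: [-1.7, -0.3, 10.9]
gripper_width: 0.0
finger_force: 5.4
clock: 31.62
tool_pos: [0.592, -0.0812, 0.0618]
tool_rot: [2.327, 2.106, 0.005]
wrist_force: [-1.8, -0.4, 17.8]
gripper_width: 0.0
finger_force: 9.0
```

```bash
python3 -m creep '[[0,8,0,0,1],[0,10,0,0,1],[0,10,0,0,1],[0,10,0,0,1],[0,10,0,0,1],[0,10,0,0,1],[0,8,0,0,1],[0,0,0,0,1]]'
```

```text
clock: 32.62
tool_pos: [0.652, -0.0871, 0.0617]
tool_rot: [-2.326, -2.106, 0.008]
wrist_force: [-21.1, 2.1, 32.9]
gripper_width: 0.002
finger_force: 16.4
```

```bash
python3 -m creep '[[0,0,-4,0,1],[0,0,-40,0,1],[0,-40,-50,0,-1],[30,-50,-50,-10,-1],[0,0,0,-10,-1],[0,0,0,-10,-1],[0,0,0,-10,-1],[0,0,0,-10,-1]]'
python3 -m creep '[[0,0,0,-10,-1],[0,0,0,-10,-1],[0,0,0,-10,-1],[0,0,0,-10,-1],[0,0,0,-1,-1]]'
python3 - <<'E'
from h import *
f=grab("top")
a=cv2.resize(f["image"][130:230,235:355,::-1],None,fx=3.3,fy=3.3,interpolation=2)
b=cv2.resize(f["image"][195:250,167:222,::-1],None,fx=10,fy=10,interpolation=2)
c=np.zeros((600,800,3),np.uint8); c[:330,:396]=a; c[50:,250:800]=b; cv2.imwrite("pics/k1.png",c)
delta(.486,.344,.14,85.5)
E
```

```text
clock: 33.62
tool_pos: [0.5789, -0.0554, 0.1931]
tool_rot: [1.211, 2.898, 0.0]
wrist_force: [-0.1, 0.0, -0.2]
gripper_width: 0.997
finger_force: 0.0
clock: 34.25
tool_pos: [0.5789, -0.0556, 0.1929]
tool_rot: [-0.129, -3.139, -0.001]
wrist_force: [0.0, -0.4, -0.4]
gripper_width: 1.001
finger_force: 0.0
d tool mm [126.  390.3  53.1] twist -0.30806667742183436 cur yaw 85.2 clock 34.3 j7 1.0561240939607797
```

View pics/k1.png

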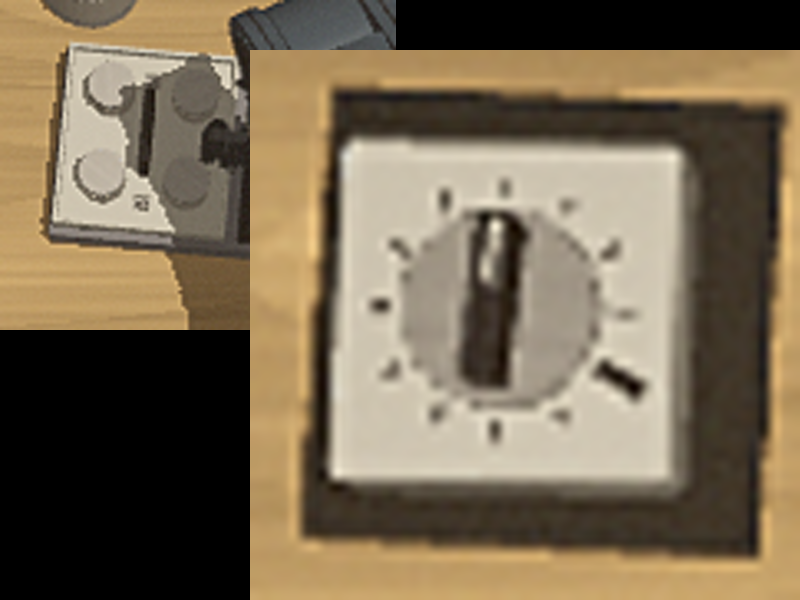

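The timer is still square on its mat. Its disc centre is at (501,309) in the picture, the bar runs (498,212)-(486,388) with the pointer up, and the thick mark is at (622,380).

```bash
python3 - <<'E'
from h import *
f=load("top"); P=lambda u,v,z:px(f,167+(u-250)/10-.45,195+(v-50)/10-.45,z)
print("disc",P(501,309,.060),"bar",P(492,300,.084))
a,b=P(499,212,.084),P(486,388,.084); print(np.degrees(np.arctan2(*(a-b)[[1,0]])))
a,b=P(505,187,.052),P(494,430,.052); print(np.degrees(np.arctan2(*(a-b)[[1,0]])),(a+b)/2)
a=P(622,380,.052)-(a+b)/2; print(np.degrees(np.arctan2(a[1],a[0])))
E
python3 -m creep '[[9,29,0,0,-1],[16,50,0,0,-1],[16,50,0,0,-1],[16,50,0,0,-1],[16,50,0,0,-1],[16,50,0,0,-1],[16,50,0,0,-1],[14,40,0,0,-1]]'
python3 -c "
from h import *
delta(.4865,.3435,.12,85.5)"
```

```text
disc [0.48531953 0.34457804 0.06      ] bar [0.48484796 0.34324824 0.084     ]
-2.9777509077765387
-1.3665575516844988 [0.48673179 0.34645493 0.052     ]
-120.54665457921833
clock: 35.3
tool_pos: [0.4896, 0.3245, 0.1933]
tool_rot: [0.133, 3.138, 0.001]
wrist_force: [0.1, 0.5, 0.0]
gripper_width: 1.001
finger_force: 0.0
d tool mm [ 4.7 18.6 73.3] twist -0.3502787356468815 cur yaw 85.1 clock 35.3 j7 0.3798968632564366
```

```bash
python3 -m creep '[[4,19,30,-1.9,-1],[0,0,30,0,-0.2],[0,0,0,0,-0.2],[0,0,0,0,-0.2]]'
python3 -c "
from h import *
delta(.4855,.344,.066,87)"
```

```text
clock: 35.8
tool_pos: [0.4884, 0.3416, 0.1341]
tool_rot: [0.079, 3.14, 0.001]
wrist_force: [0.0, 0.5, 0.7]
gripper_width: 0.6
finger_force: 0.0
d tool mm [ 3.   2.2 68.1] twist 0.10215485426945747 cur yaw 87.1 clock 35.8 j7 0.32989657407041184
```

```bash
python3 -m creep '[[3,2,30,0,-0.2],[0,0,30,0,-0.2],[0,0,7,0,-0.2],[0,0,0,0,1],[0,0,0,0,1],[0,0,0,0,1],[0,0,0,0,1]]'
```

```text
clock: 36.67
tool_pos: [0.4858, 0.3441, 0.0677]
tool_rot: [0.078, 3.139, 0.002]
wrist_force: [-0.8, -0.4, 6.2]
gripper_width: 0.124
finger_force: 60.5
```

```bash
python3 -m creep '[[0,0,1,0,1],[0,0,0,0,1],[0,0,0,0,1]]'
```

```text
clock: 37.05
tool_pos: [0.4859, 0.3441, 0.0676]
tool_rot: [0.078, 3.138, 0.002]
wrist_force: [-2.9, -2.8, 17.8]
gripper_width: 0.121
finger_force: 61.9
```

```bash
python3 -m creep '[[0,0,0.2,4,1],[0,0,0,8,1],[0,0,0,8,1],[0,0,0,0,1]]'; python3 - <<'E'
from h import *
delta(.4855,.344,.066,87); print(robot.read_state()["torque"])
f=grab("top")
b=cv2.resize(f["image"][195:250,167:222,::-1],None,fx=8,fy=8,interpolation=2)
g=grab("side"); c=cv2.resize(g["image"][285:375,205:305,::-1],None,fx=4,fy=4,interpolation=2)
o=np.zeros((440,800,3),np.uint8); o[:,:400]=b[:,:400]; o[:360,400:]=c; cv2.imwrite("pics/m1.png",o)
E
```

```text
clock: 37.55
tool_pos: [0.486, 0.3434, 0.0676]
tool_rot: [0.624, 3.076, 0.001]
wrist_force: [-2.1, -5.1, 18.6]
gripper_width: 0.122
finger_force: 61.9
d tool mm [0.7 0.3 1.6] twist -19.943420362209054 cur yaw 67.1 clock 37.55 j7 -0.0307648188700681
[-1.3731023   0.53400427 -0.23359242]
```

View pics/m1.png

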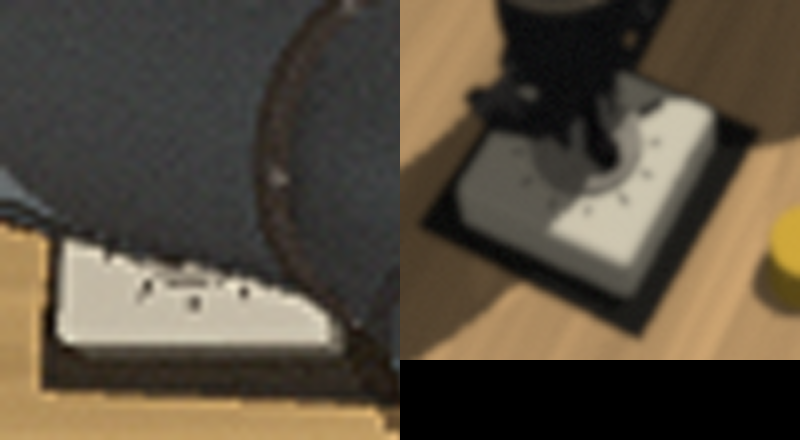

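The box still stands square: its bottom edge at (60,345)-(335,345) is parallel to the mat. I'll keep turning.

```bash
python3 -m creep '[[0,0,0,7,1],[0,0,0,7,1],[0,0,0,7,1],[0,0,0,7,1],[0,0,0,7,1],[0,0,0,0,1]]'; python3 -c "
from h import *
delta(.4855,.344,.066,-31)"
```

```text
clock: 38.4
tool_pos: [0.4851, 0.3424, 0.0675]
tool_rot: [1.52, 2.747, -0.001]
wrist_force: [-6.2, -8.4, 23.0]
gripper_width: 0.122
finger_force: 62.5
d tool mm [1.2 1.2 1.5] twist 63.07302424523848 cur yaw 32.1 clock 38.4 j7 -0.5103452828130799
```

```bash
python3 -m creep '[[-0.5,-1,-0.3,7,1],[0,0,0,7,1],[0,0,0,7,1],[0,0,0,7,1],[0,0,0,7,1],[0,0,0,0,1]]'; python3 -c "
from h import *
delta(.4855,.344,.066,-31)"
```

```text
clock: 39.15
tool_pos: [0.4837, 0.342, 0.0675]
tool_rot: [2.276, 2.164, -0.001]
wrist_force: [-7.5, -6.8, 21.4]
gripper_width: 0.123
finger_force: 62.3
d tool mm [2.1 1.7 1.5] twist 28.11439347590985 cur yaw -2.9 clock 39.15 j7 -0.9756916981820564
```

```bash
python3 -m creep '[[-0.5,-0.7,-0.2,7,1],[0,0,0,7,1],[0,0,0,7,1],[0,0,0,7,1],[0,0,0,0,1],[0,0,0,0,1]]';  python3 -m creep '[[0,0,0,0,-0.2],[0,0,0,0,-0.2],[0,0,0,0,-0.2],[0,0,-10,0,-0.2],[0,0,-40,0,-0.2],[0,0,-50,0,-0.2],[0,0,-50,0,-0.2],[0,0,0,0,-0.2]]'
python3 -c "
from h import *
delta(.40,.03,.21)"
```

```text
clock: 39.9
tool_pos: [0.4825, 0.3423, 0.0676]
tool_rot: [-2.731, -1.552, 0.001]
wrist_force: [-8.8, -4.9, 19.5]
gripper_width: 0.125
finger_force: 62.0
clock: 40.9
tool_pos: [0.4855, 0.3435, 0.2201]
tool_rot: [-2.73, -1.551, -0.012]
wrist_force: [0.1, -0.3, -1.1]
gripper_width: 0.598
finger_force: 0.0
d tool mm [-313.1   87.1    8. ] twist None cur yaw -30.8 clock 40.9 j7 -1.3024393957881788
```

```bash
python3 -m creep '[[-25,10,0,0,-0.2],[-52,22,0,0,-0.2],[-52,22,0,0,-0.2],[-52,22,0,0,-0.2],[-52,22,0,0,-0.2],[-52,22,0,0,-0.2],[-52,22,0,0,-0.2],[-52,22,0,0,-0.2]]'
python3 -m creep '[[-52,22,0,0,-0.2],[-52,22,0,0,-0.2],[-52,22,0,0,-0.2],[-40,18,0,0,-0.2],[0,0,0,0,-0.2],[0,0,0,0,-0.2]]'
python3 - <<'E'
from h import *
f=grab("top")
a=cv2.resize(f["image"][130:230,235:355,::-1],None,fx=3.3,fy=3.3,interpolation=2)
b=cv2.resize(f["image"][195:250,167:222,::-1],None,fx=10,fy=10,interpolation=2)
c=np.zeros((600,800,3),np.uint8); c[:330,:396]=a; c[50:,250:800]=b; c[:300,:250]=a[:300,:250]
c[330:600,:250]=0; c[340:520,:250]=cv2.resize(f["image"][140:220,245:356,::-1],(250,180),interpolation=2); cv2.imwrite("pics/n1.png",c)
E
```

```text
clock: 41.9
tool_pos: [0.4247, -0.0777, 0.2152]
tool_rot: [-2.731, -1.552, 0.0]
wrist_force: [0.3, 0.2, -0.3]
gripper_width: 0.596
finger_force: 0.0
clock: 42.65
tool_pos: [0.3971, -0.2867, 0.2149]
tool_rot: [-2.73, -1.551, 0.0]
wrist_force: [0.2, 0.1, 0.3]
gripper_width: 0.598
finger_force: 0.0
```

View pics/n1.png

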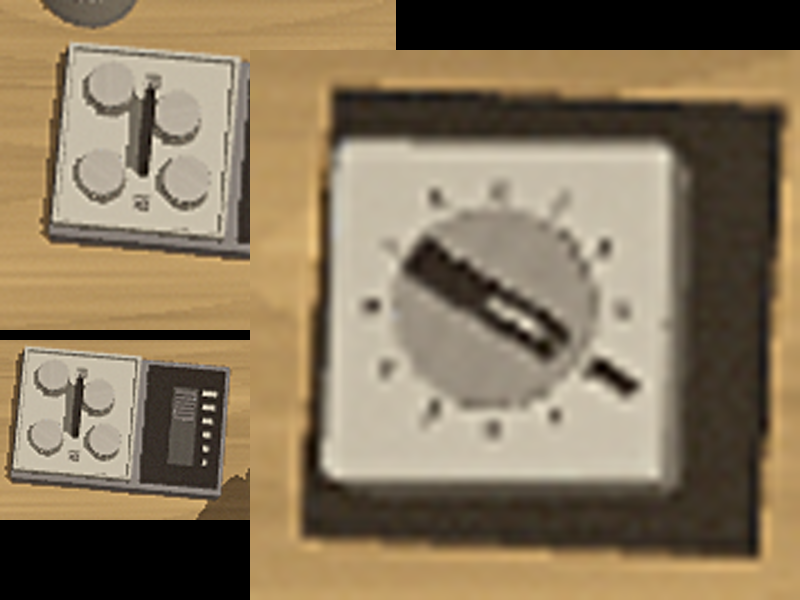

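The dial points at the thick mark, the timer is square on its mat and the slide is at the fast end. One pot has been nudged toward the fin, now at (177,117). I'll check its position and the timer's offset from the mat.

```bash
python3 - <<'E'
from h import *
f=load("top"); P=lambda u,v,z:px(f,167+(u-250)/10-.45,195+(v-50)/10-.45,z)
ang=lambda a,b:np.degrees(np.arctan2(*(a-b)[[1,0]])).round(1)
c=[P(335,140,.052),P(677,143,.052),P(668,483,.052),P(322,480,.052)]; t=np.mean(c,0)
m=[P(333,90,.004),P(782,107,.004),P(760,555,.004),P(303,535,.004)]; mm=np.mean(m,0)
print("timer",t,ang(c[0],c[3]),ang(c[1],c[2]),"mat",mm,ang(m[0],m[3]),ang(m[1],m[2]),np.hypot(*(t-mm)[:2]))
th=np.radians(-5.6);R=np.array([[np.cos(th),np.sin(th)],[-np.sin(th),np.cos(th)]])
for u,v in[(109,86),(177,115),(100,172),(184,180)]:
    p=px(f,235+u/3.3-.35,130+v/3.3-.35,.116); print(p,R@(p[:2]-[.633,.0655]))
g=grab("side"); crop(g,190,150,330,270,5,"pics/q1.png")
E
```

```text
timer [0.48590537 0.34613687 0.052     ] -0.7 -0.6 mat [0.48927124 0.34006409 0.004     ] -2.3 -2.1 0.006943183249728401
[0.67939021 0.10233546 0.116     ] [0.04257429 0.04118655]
[0.65092387 0.03852159 0.116     ] [ 0.02047096 -0.02510059]
[0.59671798 0.11089954 0.116     ] [-0.04053908  0.04164236]
[0.58860119 0.03248969 0.116     ] [-0.04096567 -0.03718532]
```

View pics/q1.png

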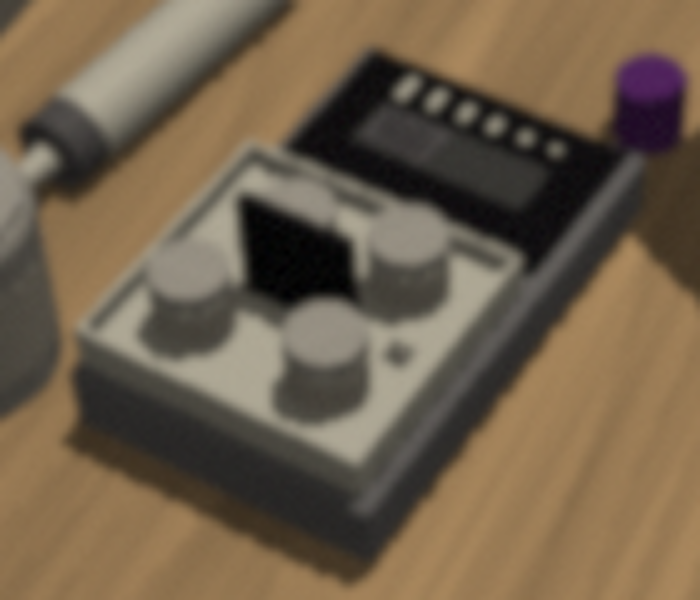

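```bash
python3 - <<'E'
from h import *
g=load("side")
for s in[(.0205,-.026),(.0426,.0412)]:
    u,v=proj(g,[*slot(*s),.116]); print((u-190)*5,(v-150)*5)
f=grab("top"); a=f["image"].astype(int)
print(robot.read_state()["wrist_force"])
import time; 
print(order.job_done())
E
```

```text
288.90543071699665 203.32578018146037
180.8769294311911 268.32544545148164
[-0.16569304  0.04551194  0.1243435 ]
the job is handed in; nothing more can be done
None
```

I handed the job in at about 43 s, with all four steps done in order; I haven't seen the judging result. The carrier is seated on its pegs with all four pots on its floor, and the speed slide is at its fast end. The dial is on the long thick mark, with the timer square and about 7 mm from its mat's centre. One pot was found nudged against the fin; I left it because it measured inside the limits and looked upright.

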